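# Jar on the sloping rest

### The job

Lay the glass jar that is lying on the shelf along the narrow sloping rail of the jar rest, red lid uphill, centred across the rail and snug up against the yellow stop, and let go. The stop's place on the rail is not known, so feel for it: do not shove the stop out of its place, set the glass down gently, and leave the other kitchen things where they are.

Things in the scene. Friction and masses are not known exactly. Their poses are not given: they have to be found in the camera images.
- jar: The jar to move: empty square glass jar with a round red lid, the only jar lying down (on a flat side). 100 mm long, 50 mm wide and high, 0.16 to 0.26 kg. Origin: centre of its underside as it lies, halfway along. Own x runs along the jar from the flat glass base (x = -50 mm) to the lid's outer face (+50 mm), y across, z up. The lid points away from the robot, yaw within 1.1 rad.
- jar_lid (a point): Centre of the outer face of that jar's red lid (jar frame: x = +50 mm, y = 0, z = 25 mm). The square glass body spans jar x = -50 to +22 mm, then a neck 34 mm in diameter to +30 mm, then the lid, 45 mm in diameter, to +50 mm.
- rest: The jar rest, fixed to the shelf: wooden foot 180 x 120 x 10 mm, two aluminium posts 16 x 18 mm, and the sloping rail on top. Origin: centre of the foot's underside; x points uphill, y across, z up. Its low end is towards the robot, yaw within 0.3 rad; it stands in the left or right half of the work area, the jar in the other half.
- rail: The rail of the jar rest: straight aluminium bar 200 mm long, 26 mm wide (narrower than the jar), 10 mm thick, sloping 20 degrees. Origin: middle of its flat top face, 100 mm above the shelf. Own x points uphill along the rail (from -100 to +100 mm), y across, z square to the top face, leaning towards the robot. A jar let go short of the stop stays there instead of sliding home.
- rail_low (a point): Low end of the rail, mid top face (rail x = -100 mm). Near it a yellow sliding stop sits on the rail: 12 mm thick, 40 mm wide, rising 23 mm above the top face. Its uphill face may stand anywhere from rail x = -84 to -29 mm; this is not reported and must be felt or seen. Only friction holds it: a push of about 14 N along the rail shifts it, so touch it with less.
- rail_high (a point): High, far end of the rail, mid top face (rail x = +100 mm). The rail sits on soft rubber mounts on its posts: pressed square to its top face it gives about 1 mm for every 4 N, and springs back.
- jar2: Bystander: the same kind of square glass jar with red lid, standing upright, 100 mm tall. Origin: centre of its underside.
- cup: Bystander: yellow plastic measuring cup, 72 mm across, 60 mm tall, flat handle to its own +y. Origin: centre of its underside.
- mug: Bystander: beige ceramic mug, 82 mm across, 95 mm tall, near the microwave's knobs. Origin: centre of its underside.
- bowl: Bystander: blue ceramic bowl, 150 mm across, 60 mm tall. Origin: centre of its underside.
- oil: Bystander: amber glass oil bottle, 60 mm diameter, 200 mm tall. Origin: centre of its underside.
- caddy: Bystander: aluminium spice caddy 60 x 200 mm with four twist-cap tins, 97 mm tall. Origin: centre of its underside.
Mind the look-alikes: they are no part of the job. Leave any blue, pink or purple look-alike of the jar alone.

How it is judged:
By the outcome, as a careful person would: the job done as asked, in the order asked, and still so for the second after the job is handed in, with the robot touching nothing.
It also fails if it takes over 48 s, if anything falls off the work surface, if the arm or the gripper's body presses on something with over 40 N, if the wrist force passes 120 N, or if a joint passes its speed limit or range.

### The arm

A 6-joint arm with a two-finger parallel gripper is mounted at the origin on the work surface. World frame = base frame: x ahead of the robot, y to its left, z up, the work surface at z = 0. Lengths are in m, angles in rad, forces in N, time in s.
With the tool pointing down it reaches from about 0.325 to 0.775 m from the base axis. Payload 5.5 kg.
Tool frame: the origin (TCP) lies between the finger pads; the fingertips stand 8 mm ahead of it and the grasp point (between the pads) lies 11 mm behind it (tcp_to_tips is the distance from the TCP to the fingertips, in m); z points along the fingers, y is the direction in which the jaws open and shut (so a half turn about z gives the same grasp; the last joint's range is limited). The gripper opens to 88 mm and grips with 3 to 60 N. Pads are 20 mm wide; open, the fingers measure 115 mm over their backs; the gripper's body (75 mm by 178 mm) begins 61 mm behind the grasp point.
Start: joints at [1.232, 0.091, 1.231, -0, 1.82, -0.057], TCP at [0.167, 0.576, 0.231] pointing down, gripper open.
Joint ranges: [-2.87, 2.87], [-0.86, 2.18], [0.17, 2.46], [-1.51, 4.65], [0.06, 2.69], [-2.65, 2.65]. Speed limits (rad/s): [2.57, 2.57, 3.01, 3.14, 3.14, 3.14].

### API

Orientations are given as a unit quaternion [w, x, y, z].
In Python, from bench import * gives the robot as it stands. Calls block until the motion is done:
- move_to(position, orientation): joint-space move of the TCP to a pose.
- move_l(position, speed=0.15, orientation=None): straight line of the TCP; orientation=None keeps the orientation; speed is the mean speed in m/s.
- movej(angles): joint-space move.
- gripper_open() and close(): open the fingers fully, or close them until they stop; the grip force is fixed at half the most.
- hold(seconds).
- inverse_kinematics(position, orientation): joint angles nearest the present ones, or None.
- state(): the state.
- get_image(name): name is "scene" or "top" or "wrist"; returns a dict with "frame" (420x560x3 uint8, blue, green, red), "depth" (420x560 float32, m along the optical axis (not along the pixel's ray), 0 where there is no reading), "camera_matrix" (3x3 intrinsics, pixels), "view" (4x4, takes a point from world to camera coordinates). Camera axes: x right, y up, looking along -z (the intrinsics and any distortion apply to the point x, -y, -z); pixel columns grow to the right and rows downward; lengths in m; the calibration is good to about 2 mm. A picture is of the moment at which its call begins.
A pose or a line that the arm cannot do raises IKError and nothing moves.
- job_done(): hands the job in, once; it reports no verdict.
The state is a dict: "time": time; "joint_pos": joint angles; "dq": joint speeds; "joint_torque": joint torques, N m; "ee_pos": TCP position; "ee_rot": TCP orientation; "ft_force": force on the tool from outside, world axes, zero at the start; "moment": the same for the moment, N m; "finger_gap": finger opening in m.
Only numpy, scipy, OpenCV 4.12 (cv2) and the standard library are available. Lean on these libraries where they do the work, as an engineer would, in place of code of your own. Each camera call takes 0.05 s, during which the arm holds its last target. There are 200 camera calls.

## Working session

There is one attempt and no reset: what is moved stays moved. The work goes in short steps, each a Python script; the robot and the scene stay as the last script left them, time stands still between calls to the robot, and variables do not carry over. Pictures are saved under pics/ and viewed, on a budget of 10 in all, crops included, one or two more only if the job needs it, and the job is handed in when it is done.

```bash
mkdir -p pics; ls; python3 - <<'E'
from bench import *
import cv2,numpy as np,pickle
for n in("scene","top"):
    d=get_image(n); cv2.imwrite(f"pics/{n}0.png",d["frame"]); pickle.dump(d,open(n+"0.pkl","wb"))
    print(n,d["camera_matrix"].tolist(),np.round(d["view"],3).tolist(),[k for k in d])
print(state())
E
```

```text
pics
scene [[504.5767784523159, 0.0, 275.8336665441905], [0.0, 504.5767784523159, 201.50568188590677], [0.0, 0.0, 1.0]] [[0.783, 0.622, -0.02, -0.442], [-0.33, 0.442, 0.834, 0.089], [0.527, -0.647, 0.551, -2.063], [0.0, 0.0, 0.0, 1.0]] ['frame', 'depth', 'camera_matrix', 'view']
top [[448.55683507288035, 0.0, 272.31905159203643], [0.0, 448.55683507288035, 204.27570566461344], [0.0, 0.0, 1.0]] [[0.012, -1.0, -0.008, 0.01], [0.992, 0.011, 0.125, -0.609], [-0.125, -0.009, 0.992, -1.681], [0.0, 0.0, 0.0, 1.0]] ['frame', 'depth', 'camera_matrix', 'view']
{'time': 0.1, 'joint_pos': array([ 1.23231153e+00,  9.17968742e-02,  1.23172886e+00, -2.59293348e-05,
        1.81980058e+00, -5.67144903e-02]), 'dq': array([ 0.00029078, -0.00250221, -0.00340955, -0.00071943, -0.00178542,
       -0.00074199]), 'joint_torque': array([ 1.84042168e-03, -4.47857702e+01, -4.07566381e+01,  6.99798600e-02,
        2.85561261e-02, -1.26725222e-04]), 'ee_pos': array([0.16677162, 0.57610445, 0.22963264]), 'ee_rot': array([-1.57849647e-04,  1.40422652e-01,  9.90091272e-01, -8.52428524e-04]), 'ft_force': array([ 1.30475088, -0.1040116 ,  0.93492509]), 'moment': array([0.04056377, 0.03339479, 0.01397686]), 'finger_gap': 0.08782038200024206}
```

View pics/scene0.png

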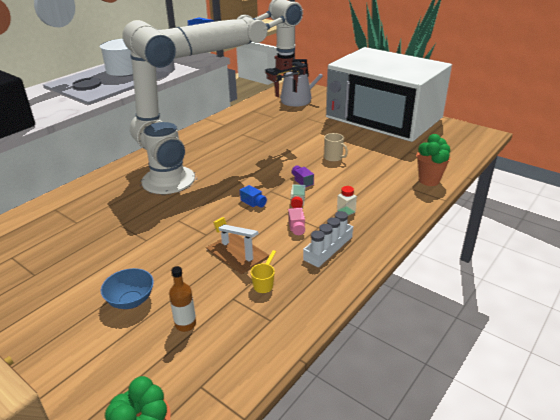

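View pics/top0.png

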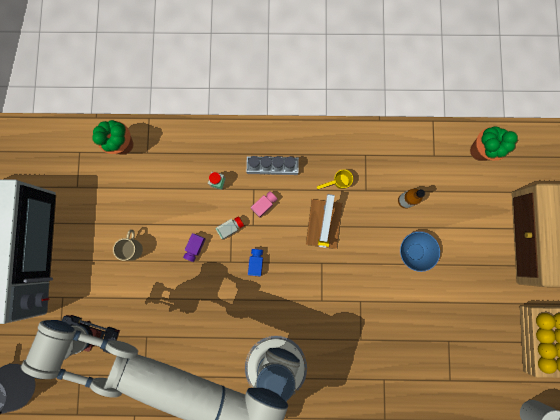

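The scene view shows the arm, rest and jars. In the top view the glass jar lies near (230,228), lid toward (238,222). The rail runs from (323,244) up to (330,197), and there are pink, purple and blue look-alikes close by. Next I'll enlarge the middle area.

```bash
python3 - <<'E'
import cv2,numpy as np
im=cv2.imread("pics/top0.png")
c=im[180:260,200:360]; cv2.imwrite("pics/crop1.png",cv2.resize(c,None,fx=5,fy=5,interpolation=cv2.INTER_CUBIC))
E
```

```text
(no output)
```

View pics/crop1.png

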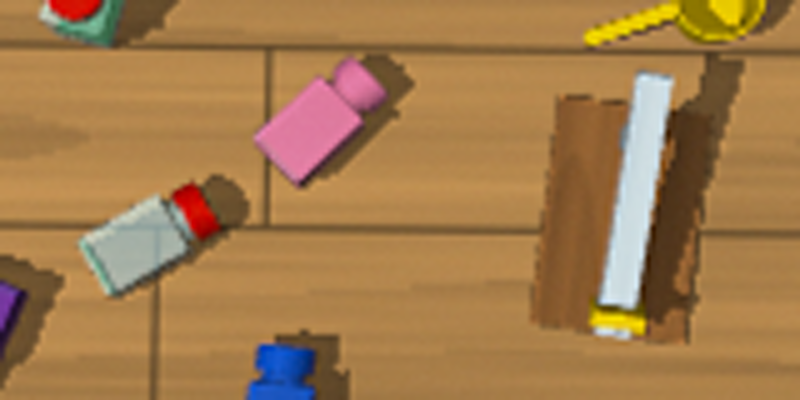

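The crop shows the jar's base corners at about (80,241) and (117,297), its shoulder corners at (158,196) and (190,243), and the lid's end near (209,208). The rail's high end has corners (637,73) and (672,77), its low end is centred at (613,336), and the yellow stop is at (618,318).

```bash
cat > h.py <<'E'
from bench import *
import numpy as np, cv2, pickle
from scipy.spatial.transform import Rotation as R
def on_z(d,px,z):
    K=d["camera_matrix"];V=np.array(d["view"]);c=-V[:3,:3].T@V[:3,3]
    r=np.linalg.inv(K)@np.array([px[0],px[1],1.]);r=V[:3,:3].T@(r*[1,-1,-1])
    return c+r*(z-c[2])/r[2]
def proj(d,p):
    V=np.array(d["view"]);q=V[:3,:3]@np.asarray(p)+V[:3,3];q=q*[1,-1,-1];u=d["camera_matrix"]@q
    return u[:2]/u[2]
def quat(z,y):   # tool z, jaw axis y
    z=np.array(z)/np.linalg.norm(z);y=np.array(y)-np.dot(y,z)*z;y/=np.linalg.norm(y)
    q=R.from_matrix(np.c_[np.cross(y,z),y,z]).as_quat();return q[[3,0,1,2]]
E
python3 - <<'E'
from h import *
d=pickle.load(open("top0.pkl","rb"))
w=lambda p,z:on_z(d,(p[0]/5+200-.4,p[1]/5+180-.4),z)
P=[w(p,.05) for p in((80,241),(117,297),(158,196),(190,243))]
print(np.round(P,3)); a=(P[2]+P[3]-P[0]-P[1])/2
print("len",np.linalg.norm(a),"w",np.linalg.norm(P[0]-P[1]),np.linalg.norm(P[2]-P[3]),"yaw",np.arctan2(a[1],a[0]))
print("lid",w((209,208),.025))
lo=w((613,336),.0658);hi=w((654.5,75),.1342);print(lo,hi,hi-lo,np.linalg.norm(hi-lo),np.arctan2(*(hi-lo)[1::-1]))
ps=w((618,309),.095);print("stop top uphill edge",ps)
D=d["depth"]
for px in((228,229),(325,220),(328,200),(323,240)):print(px,D[px[1],px[0]])
E
```

```text
[[0.515 0.23  0.05 ]
 [0.473 0.201 0.05 ]
 [0.55  0.172 0.05 ]
 [0.515 0.147 0.05 ]]
len 0.06796282532927946 w 0.05109027710351991 0.043389001861944554 yaw -0.9747462731834721
lid [0.54347068 0.1352033  0.025     ]
[ 0.44783465 -0.17095187  0.0658    ] [ 0.63439868 -0.19427953  0.1342    ] [ 0.18656403 -0.02332766  0.0684    ] 0.20007217804224756 -0.12439275808773553
stop top uphill edge [ 0.46664938 -0.17164899  0.095     ]
(228, 229) 1.6945055
(325, 220) 1.6559212
(328, 200) 1.6334438
(323, 240) 1.6688251
```

The numbers agree: the rail measures 200 mm, and the jar's width and length match what was given. Next I'll check IK and take close wrist views of the rail and then the jar.

```bash
cat >> h.py <<'E'
TH=np.radians(20)
def rail(O,yaw):
    u=np.array([np.cos(yaw)*np.cos(TH),np.sin(yaw)*np.cos(TH),np.sin(TH)])
    v=np.array([-np.sin(yaw),np.cos(yaw),0]);return u,v,np.cross(u,v)
E
python3 - <<'E'
from h import *
O=np.array([.541,-.1826,.1]);yaw=-.124;u,v,n=rail(O,yaw)
jy=-.975;a=np.array([np.cos(jy),np.sin(jy),0]);b=np.array([-a[1],a[0],0]);J=np.array([.522,.174,0])
for s in(1,-1):
    print(s,inverse_kinematics(J+[0,0,.02],quat((0,0,-1),s*b)),inverse_kinematics(O-.03*u+.02*n,quat(-n,s*v)))
s=1 if abs((inverse_kinematics(J+[0,0,.02],quat((0,0,-1),b))or[9]*6)[5])<1.7 else -1
print(s)
move_to(O-.03*u+.2*n-0.05*np.array([1,0,0]),quat((0,0,-1),s*v));hold(.3)
d=get_image("wrist");pickle.dump(d,open("w1.pkl","wb"));cv2.imwrite("pics/w1.png",d["frame"]);print(state()["time"],state()["ee_pos"])
move_to(J+[0,0,.2]-.03*a,quat((0,0,-1),s*b));hold(.3)
d=get_image("wrist");pickle.dump(d,open("w2.pkl","wb"));cv2.imwrite("pics/w2.png",d["frame"]);print(state()["time"],state()["ee_pos"],state()["joint_pos"])
E
```

```text
1 [ 2.59919532e-01  2.12695802e-02  1.67932112e+00 -4.44089210e-16
  1.44100195e+00 -3.35876795e-01] [-0.47772846 -0.38548122  1.91392455  0.12375608  1.28619975 -1.93969886]
-1 None [-0.47772846 -0.38548122  1.91392455  0.12375608  1.28619975  1.2018938 ]Traceback (most recent call last):
  File "<stdin>", line 6, in <module>
ValueError: The truth value of an array with more than one element is ambiguous. Use a.any() or a.all()
```

```bash
python3 - <<'E'
from h import *
O=np.array([.541,-.1826,.1]);yaw=-.124;u,v,n=rail(O,yaw)
jy=-.975;a=np.array([np.cos(jy),np.sin(jy),0]);b=np.array([-a[1],a[0],0]);J=np.array([.522,.174,0])
def shot(k):
    d=get_image("wrist");pickle.dump(d,open(k+".pkl","wb"));cv2.imwrite(f"pics/{k}.png",d["frame"]);s=state();print(s["time"],s["ee_pos"],s["joint_pos"].round(2),s["ft_force"])
move_to(O-.03*u+.2*n-0.03*u,quat(-n,v));hold(.3);shot("w1")
move_to(J+[0,0,.2]-.03*a,quat((0,0,-1),b));hold(.3);shot("w2")
a,b=[cv2.imread(f"pics/w{k}.png") for k in(1,2)]
c=np.hstack([a,b]);cv2.imwrite("pics/w12.png",cv2.resize(c,(800,300)))
E
```

```text
3.2167 [ 0.41727152 -0.16701608  0.26737842] [-0.57 -0.62  1.79  0.15  1.65 -1.98] [-0.2025759  -0.76581037  0.18521853]
5.0667 [0.50530858 0.19834084 0.200311  ] [ 0.31 -0.07  1.44 -0.    1.76 -0.28] [-0.18009962 -0.11645824  0.82283784]
```

View pics/w1.png

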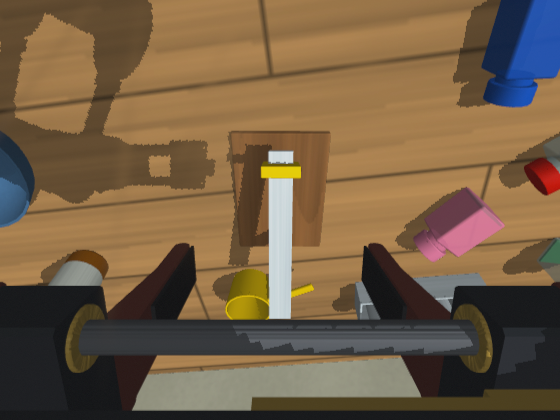

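View pics/w2.png

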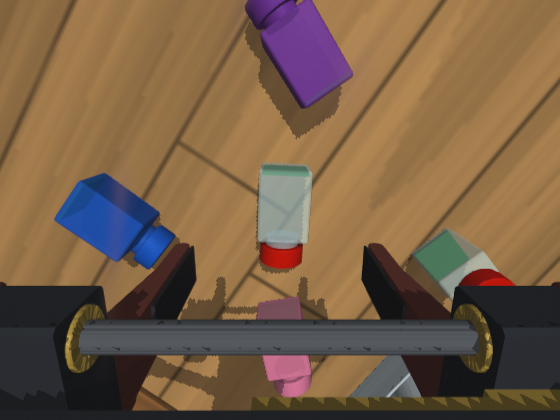

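In w1 the rail runs straight down the picture: low end (269..293,152), about columns 270–290 at row 318, stop at rows 166–178. In w2 the jar's top face spans columns 259–311 from row 166 to 243, and the lid's far edge is at row 268. I'll fit the rail centreline in code.

```bash
python3 - <<'E'
from h import *
d=pickle.load(open("w1.pkl","rb"));f=d["frame"].astype(int)
O=np.array([.541,-.1826,.1]);yaw=-.124;u,v,n=rail(O,yaw)
V=np.array(d["view"]);c=-V[:3,:3].T@V[:3,3]
def onp(px,off=0):
    r=np.linalg.inv(d["camera_matrix"])@[px[0],px[1],1.];r=V[:3,:3].T@(r*[1,-1,-1])
    p=c+r*(np.dot(O+off*n-c,n)/np.dot(r,n));q=p-O;return p,np.array([q@u,q@v])
m=(f.min(2)>140)&(f.max(2)-f.min(2)<45)
L=[]
for y in range(185,312,4):
    xs=np.where(m[y,255:305])[0]+255
    if len(xs)>10:
        cx=(xs[0]+xs[-1])/2;w=onp((xs[-1]+1,y))[1][1]-onp((xs[0],y))[1][1];L.append([*onp((cx,y))[1],w])
L=np.array(L);print("width",L[:,2].mean().round(4),len(L));k=np.polyfit(L[:,0],L[:,1],1);print("slope,off",k,"resid",np.std(L[:,1]-np.polyval(k,L[:,0])))
print("low end",onp((281,151.5)),"stop uphill top edge",onp((281,178.5),.023)[1],"lower",onp((281,166),.023)[1])
D=d["depth"]
# depth plane check
P=[]
for y in range(190,310,6):
    for x in range(274,288,3):
        z=D[y,x]
        if z>0:
            q=np.linalg.inv(d["camera_matrix"])@[x,y,1.]*z*[1,-1,-1];P.append(V[:3,:3].T@(q-V[:3,3]))
P=np.array(P)-O;print("depth off-plane",np.median(P@n),np.std(P@n),np.polyfit(P@u,P@n,1))
d2=pickle.load(open("w2.pkl","rb"))
Q=[on_z(d2,p,.05) for p in((259,168),(311,169),(259,243),(308,243))];Q=np.array(Q)
mid=[(Q[0]+Q[1])/2,(Q[2]+Q[3])/2];t=mid[1]-mid[0]
print(Q.round(4).tolist(),"mid",mid,np.arctan2(t[1],t[0]),np.linalg.norm(t),"lid",on_z(d2,(281,269),.02))
E
```

```text
width 0.0258 32
slope,off [-0.00530222  0.00243446] resid 0.0001732085856415953
low end (array([ 0.45043687, -0.16799762,  0.06663345]), array([-0.09755725,  0.00328919])) stop uphill top edge [-0.07330633  0.00319841] lower [-0.08578297  0.00316384]
depth off-plane -0.001288374316946849 0.0007321075423414447 [-0.00145067 -0.00121639]
[[0.4754, 0.212, 0.05], [0.5151, 0.2377, 0.05], [0.5153, 0.151, 0.05], [0.5546, 0.1776, 0.05]] mid [array([0.49527134, 0.22487184, 0.05      ]), array([0.53497075, 0.1642706 , 0.05      ])] -0.9908495268435895 0.07244690013886416 lid [0.55677988 0.12824853 0.02      ]
```

Two views agree on the rail to within about 2 mm across its width, and put the stop near rail x = -72 mm. I'll grasp the jar now, lift it and hover over the rail.

```bash
cat >> h.py <<'E'
def shot(cam,k):
    d=get_image(cam);pickle.dump(d,open(k+".pkl","wb"));cv2.imwrite(f"pics/{k}.png",d["frame"]);return d
def rep(*e):
    s=state();print(round(s["time"],2),s["ee_pos"].round(4),"F",s["ft_force"].round(2),"gap",round(s["finger_gap"],4),*e)
E
python3 - <<'E'
from h import *
O=np.array([.541,-.1826,.1]);yaw=-.126;u,v,n=rail(O,yaw);O=O+.0012*v
jy=-.985;a=np.array([np.cos(jy),np.sin(jy),0]);b=np.array([-a[1],a[0],0]);J=np.array([.522,.179,0])-.008*a
q=quat((0,0,-1),b)
move_to(J+[0,0,.1],q);move_l(J+[0,0,.019],.1);rep();close();hold(.2);rep()
move_l(J+[0,0,.03],.05);rep();move_l(J+[0,0,.2],.2);rep()
# TCP sits jar z=.019, jar x~-.008
move_to(O+.012*u+(.019+.03)*n,quat(-n,v));hold(.3);rep();print(state()["joint_pos"].round(3))
d=shot("wrist","w3")
V=d["view"];T=state()["ee_pos"]
print("proj tips",proj(d,T-.008*n+.025*v),proj(d,T-.008*n-.025*v),"TCP",proj(d,T))
E
```

```text
6.52 [0.5181 0.1858 0.0199] F [-0.74  0.03  0.89] gap 0.0881
7.38 [0.5177 0.1858 0.0191] F [0.52 0.57 0.17] gap 0.0504
7.75 [0.5178 0.1857 0.0304] F [-0.28 -0.85 -1.92] gap 0.0501
8.75 [0.517  0.1855 0.1982] F [ 0.22  0.08 -2.14] gap 0.05
10.47 [ 0.536  -0.1802  0.1502] F [-0.43  0.17 -2.17] gap 0.0501
[-0.451 -0.314  1.785  0.113  1.34  -1.904]
proj tips [325.02976844 262.45978535] [229.48594053 262.3530823 ] TCP [277.19809195 269.15743877]
```

View pics/w3.png

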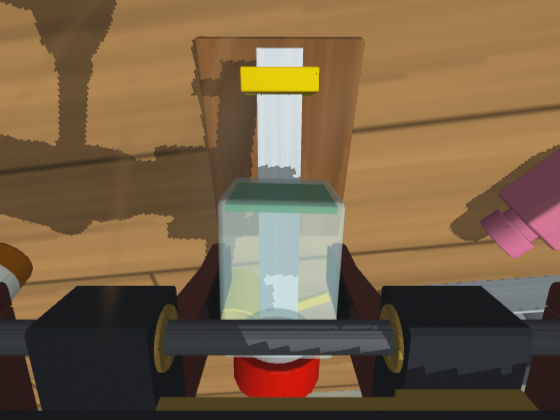

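w3 shows the jar held (gap 50 mm). Its base top edge runs from (220,213) to (343,213), and the rail occupies columns 257–302 with the stop at rows 67–93. The known-centred jar reveals a small camera bias, so I'll use it to get the relative sideways offset and the gap to the stop.

```bash
python3 - <<'E'
from h import *
O=np.array([.541,-.1826,.1]);yaw=-.126;u,v,n=rail(O,yaw);O=O+.0012*v
T=np.array([.536,-.1802,.1502]);d=pickle.load(open("w3.pkl","rb"));f=d["frame"].astype(int)
V=np.array(d["view"]);c=-V[:3,:3].T@V[:3,3]
def onp(px,h): # h above rail; returns rail u,v relative to O
    r=np.linalg.inv(d["camera_matrix"])@[px[0],px[1],1.];r=V[:3,:3].T@(r*[1,-1,-1])
    q=c+r*(np.dot(O+h*n-c,n)/np.dot(r,n))-O;return np.array([q@u,q@v])
h0=(T-O)@n;print("TCP uvn",(T-O)@u,(T-O)@v,h0, "depth axis check ft",)
print("R err",R.from_matrix(np.c_[u,v,n]).as_euler("xyz"),state()["ee_rot"],quat(-n,v))
jt=h0+.031
for p in((220,213),(343,213)):print("jar base top edge",onp(p,jt))
for p in((241,93),(319,93)):print("stop top front edge",onp(p,.023))
for y in(105,115,125,135,145,155):
    r=f[y,235:325];e=np.abs(np.diff(r.sum(1)))
    m=(r.min(1)>140)&(r.max(1)-r.min(1)<45);xs=np.where(m)[0]+235
    print(y,xs[0],xs[-1]+1,onp((xs[0],y),0)*1e3,onp((xs[-1]+1,y),0)*1e3)
E
```

```text
TCP uvn 0.012224783424377363 0.0005526396486544064 0.048972266891466575 depth axis check ft
R err [ 1.38777878e-17 -3.49065850e-01 -1.26000000e-01] [ 0.17329995  0.06165528  0.98287772 -0.01082318] [ 0.17330369  0.06200186  0.98285405 -0.0109326 ]
jar base top edge [-0.02615295 -0.0211819 ]
jar base top edge [-0.02620695  0.02563773]
stop top front edge [-0.07274345 -0.01794602]
stop top front edge [-0.07278388  0.02151693]
105 257 302 [-67.57471967 -11.35414815] [-67.60157743  14.56460033]
115 257 302 [-62.03254508 -11.44469403] [-62.05987402  14.67639536]
125 257 302 [-56.40315472 -11.53666482] [-56.4309664  14.7899496]
135 257 301 [-50.68447353 -11.6300944 ] [-50.71215088  14.31565699]
145 258 301 [-44.8750004  -11.13060031] [-44.90253317  14.42814314]
155 258 301 [-38.97125579 -11.2222633 ] [-38.9992852   14.54244216]
```

```bash
cat >> h.py <<'E'
O=np.array([.541,-.1826,.1]);YAW=-.126;u,v,n=rail(O,YAW);O=O+.0008*v
def F(k=8):
    a=[]
    for _ in range(k): hold(.02);a.append(state()["ft_force"])
    f=np.mean(a,0);return np.array([f@u,f@v,f@n])
P=lambda U,h:O+U*u+h*n
def uvn():
    q=state()["ee_pos"]-O;return (np.array([q@u,q@v,q@n])*1e3).round(2)
E
python3 - <<'E'
from h import *
q=quat(-n,v)
move_l(P(-.020,.045),.1,q);move_l(P(-.020,.0225),.06);hold(.2)
f0=F(15);print("f0",f0,uvn(),state()["time"])
h=.0225
while h>.0155:
    h-=.0005;move_l(P(-.020,h),.02);f=F(5)-f0;print(round(h*1e3,1),f.round(2),uvn(),round(state()["time"],2))
    if f[2]>1.5:break
E
```

```text
f0 [-0.87659885  0.17354358 -1.96014217] [-19.88  -0.06  22.7 ] 11.975
22.0 [0.36 0.03 0.04] [-2.005e+01  1.000e-02  2.196e+01] 12.31
21.5 [ 0.16 -0.07  0.12] [-2.003e+01  1.000e-02  2.145e+01] 12.64
21.0 [ 0.15  0.13 -0.21] [-20.03  -0.    20.98] 12.97
20.5 [ 0.05 -0.    0.48] [-20.     0.03  20.5 ] 13.31
20.0 [ 0.32 -0.53  0.29] [-2.001e+01 -1.000e-02  1.998e+01] 13.64
19.5 [ 0.47 -0.22 -0.16] [-20.01   0.04  19.48] 13.97
19.0 [ 0.56  0.2  -0.27] [-2.002e+01  1.000e-02  1.898e+01] 14.31
18.5 [ 0.23 -0.11 -0.13] [-2.00e+01 -1.00e-02  1.85e+01] 14.64
18.0 [ 0.41 -0.4   0.26] [-19.92   0.    18.06] 14.97
17.5 [ 0.04 -0.55  1.93] [-19.89  -0.03  17.66] 15.31
```

```bash
python3 - <<'E'
from h import *
h=.0188
move_l(P(-.020,h),.02);move_l(P(-.028,h),.04);hold(.15)
f0=F(12);print("f0",f0.round(2),uvn(),state()["time"])
U=-.028
while U>-.043:
    U-=.0004;move_l(P(U,h),.02);f=F(3)-f0
    if f[0]>1.2: f=F(5)-f0
    print(round(U*1e3,2),f.round(2),uvn()[[0,2]],round(state()["time"],2))
    if f[0]>1.5:break
    if state()["time"]>30:break
E
```

```text
f0 [-0.6  -0.01 -1.88] [-27.9   -0.03  18.84] 16.2583
-28.4 [-0.32  0.39 -0.24] [-28.4  18.8] 16.56
-28.8 [-0.59  0.04 -0.23] [-28.8   18.82] 16.86
-29.2 [-0.07 -0.31  0.9 ] [-29.19  18.81] 17.16
-29.6 [-0.18 -0.07  0.11] [-29.58  18.82] 17.46
-30.0 [-0.03  0.05 -0.1 ] [-29.96  18.85] 17.76
-30.4 [ 1.87  0.13 -0.25] [-30.11  18.95] 18.14
```

The stop was felt at TCP u ≈ -30.1 mm with 1.9 N, which puts its face at rail x ≈ -72 mm and matches the vision estimate. Now I'll set the jar down.

```bash
python3 - <<'E'
from h import *
f0=np.array([-.6,0,-1.88])
for U,h in((-.0301,.0184),(-.0301,.018),(-.0301,.0177),(-.0304,.0174),(-.0306,.0174)):
    move_l(P(U,h),.02);print(U,h,(F(5)-f0).round(2),uvn(),round(state()["time"],2))
d=shot("wrist","w4");shot("top","t4")
E
```

```text
-0.0301 0.0184 [1.1  0.28 0.6 ] [-3.005e+01 -3.000e-02  1.844e+01] 18.48
-0.0301 0.018 [ 0.98 -0.46  0.69] [-30.06  -0.04  18.03] 18.81
-0.0301 0.0177 [0.91 0.12 1.18] [-30.03  -0.05  17.79] 19.14
-0.0304 0.0174 [2.32 0.07 1.98] [-3.009e+01 -3.000e-02  1.761e+01] 19.48
-0.0306 0.0174 [3.97 0.03 2.07] [-3.017e+01 -2.000e-02  1.763e+01] 19.81
```

View pics/w4.png

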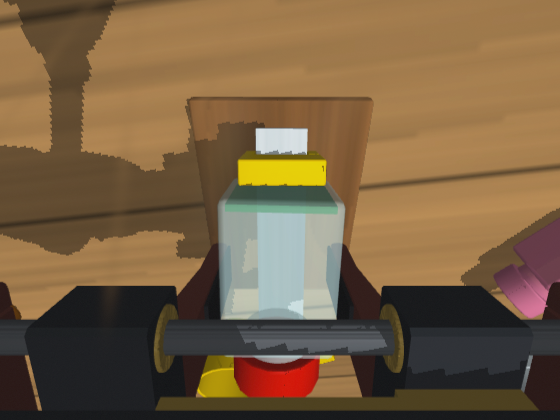

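w4 shows the stop (239–326, centre 282.5), the rail (256–308, centre 282) and the jar (220–343, centre 281.5) in line, with the base against the stop. I'll release and back off.

```bash
python3 - <<'E'
from h import *
move_l(P(-.0302,.0176),.02);print((F(4)-[-.6,0,-1.88]).round(2))
gripper_open();hold(.2);rep(uvn())
move_l(P(-.0302,.10),.12);move_l(P(-.08,.22),.2);hold(.3);rep()
shot("wrist","w5");shot("top","t5");shot("scene","s5")
a=cv2.resize(cv2.imread("pics/t5.png")[180:260,280:370],None,fx=4.4,fy=4.4,interpolation=2);b=cv2.imread("pics/w5.png")[60:350,140:420]
c=cv2.resize(cv2.imread("pics/s5.png")[205:285,200:290],None,fx=4.4,fy=4.4,interpolation=2)
out=np.zeros((600,800,3),np.uint8);out[:a.shape[0],:a.shape[1]]=a;out[:290,400:680]=b[:290];cc=cv2.resize(c,(280,248));out[300:548,400:680]=cc
cv2.imwrite("pics/chk.png",out)
E
```

```text
[ 3.78 -0.05  1.94]
21.18 [ 0.507  -0.1775  0.1062] F [-0.11 -0.15  0.06] gap 0.088 [-3.021e+01 -2.000e-02  1.759e+01]
23.11 [ 0.392  -0.1628  0.2783] F [-0.33  0.54 -0.28] gap 0.0881
```

View pics/chk.png

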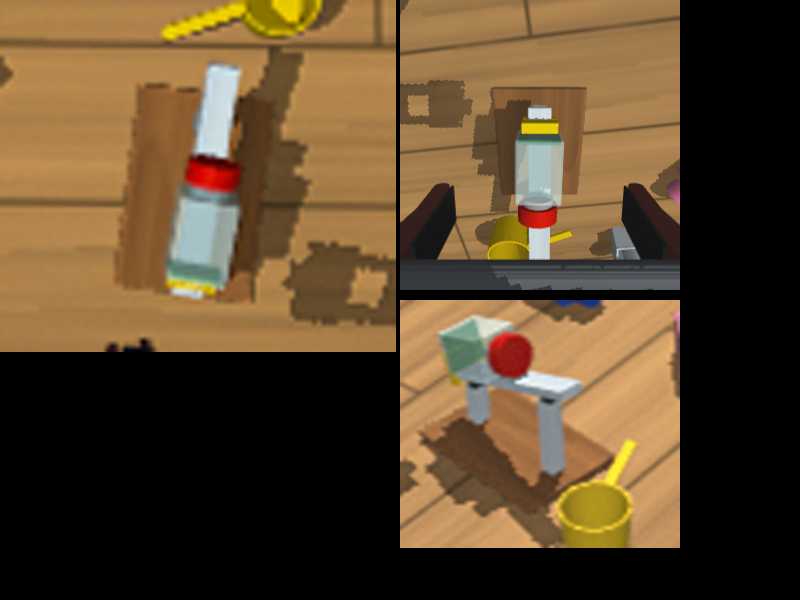

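The check picture shows the jar on the rail, lid uphill, base against the stop. The lid (centre col ~537) may sit slightly left of the rail (539.5), so I'll measure that once.

```bash
python3 - <<'E'
from h import *
d=pickle.load(open("w5.pkl","rb"));f=d["frame"].astype(int)
V=np.array(d["view"]);c=-V[:3,:3].T@V[:3,3]
def onp(px,h):
    r=np.linalg.inv(d["camera_matrix"])@[px[0],px[1],1.];r=V[:3,:3].T@(r*[1,-1,-1])
    q=c+r*(np.dot(O+h*n-c,n)/np.dot(r,n))-O;return (np.array([q@u,q@v])*1e3).round(2)
red=(f[...,2]>120)&(f[...,1]<60)&(f[...,0]<60)
yel=(f[...,2]>150)&(f[...,1]>120)&(f[...,0]<80)
wh=(f.min(2)>150)&(f.max(2)-f.min(2)<45)
def row(m,y,a=235,b=325):
    xs=np.where(m[y,a:b])[0]+a;return (xs[0],xs[-1]+1) if len(xs)>5 else None
def pr(t,m,rows,h):
    for y in rows:
        r=row(m,y)
        if r:print(t,y,r,onp((r[0],y),h),onp((r[1],y),h),"mid",((onp((r[0],y),h)+onp((r[1],y),h))/2)[1].round(2))
pr("rail low",wh,(169,172,175),0-.001);pr("stop",yel,(180,183,186,189,192),.022);pr("rail up",wh,(292,298,304,310,316),-.001);pr("red",red,range(264,290,4),.025)
ys=np.where(yel[:,280])[0];ys=ys[ys<220];print(ys.min(),ys.max(),onp((280,ys.max()+1),.022))
g=f.sum(2)
for y in(210,220,230,240,250):
    e=np.abs(np.diff(g[y,245:315]));i=np.argsort(e)[-6:]+245;print(y,sorted(i.tolist()))
E
```

```text
rail low 169 (np.int64(268), np.int64(291)) [-96.76 -10.93] [-96.77  14.76] mid 1.92
rail low 172 (np.int64(268), np.int64(291)) [-93.39 -10.96] [-93.4   14.79] mid 1.91
rail low 175 (np.int64(268), np.int64(291)) [-90.   -10.99] [-90.01  14.83] mid 1.92
stop 183 (np.int64(262), np.int64(299)) [-85.39 -16.71] [-85.4   22.53] mid 2.91
stop 186 (np.int64(261), np.int64(299)) [-82.15 -17.81] [-82.16  22.58] mid 2.38
stop 189 (np.int64(261), np.int64(299)) [-78.9  -17.86] [-78.91  22.64] mid 2.39
stop 192 (np.int64(262), np.int64(298)) [-75.63 -16.83] [-75.64  21.62] mid 2.4
rail up 292 (np.int64(269), np.int64(290)) [ 56.49 -10.93] [56.48 15.12] mid 2.09
rail up 298 (np.int64(269), np.int64(290)) [ 64.84 -10.99] [64.83 15.2 ] mid 2.1
rail up 304 (np.int64(269), np.int64(290)) [ 73.27 -11.06] [73.27 15.28] mid 2.11
rail up 310 (np.int64(269), np.int64(290)) [ 81.81 -11.12] [81.8  15.37] mid 2.12
rail up 316 (np.int64(269), np.int64(290)) [ 90.43 -11.18] [90.43 15.45] mid 2.13
red 272 (np.int64(262), np.int64(297)) [ 16.53 -17.88] [16.52 21.81] mid 1.96
red 276 (np.int64(261), np.int64(297)) [ 21.52 -19.09] [21.51 21.88] mid 1.39
red 280 (np.int64(261), np.int64(296)) [ 26.54 -19.15] [26.54 20.82] mid 0.84
red 284 (np.int64(262), np.int64(294)) [ 31.6  -18.08] [31.6 18.6] mid 0.26
0 193 [-73.44   2.4 ]
210 [254, 255, 256, 265, 290, 303]
220 [254, 255, 256, 262, 302, 303]
230 [253, 254, 255, 256, 258, 302]
240 [254, 255, 256, 268, 301, 302]
250 [254, 255, 268, 283, 290, 301]
```

The jar is centred within about 1 mm, its yaw is within about 1°, and the stop reads -73.4 mm against -73.3 mm before. Handing in.

```bash
python3 - <<'E'
from h import *
rep();job_done()
E
```

```text
23.26 [ 0.392  -0.1629  0.279 ] F [ 0.34 -0.07 -0.48] gap 0.0877
the job is handed in; nothing more can be done
```

The glass jar is lying on the rail, red lid uphill, with its base against the yellow stop. I let go and handed the job in at 23.3 s, with the gripper clear of everything.

- **Feeling for the stop:** I lowered the jar until it just touched the rail, lifted it about 1 mm and moved it downhill in 0.4 mm steps. It met the stop at about 1.9 N, near rail x = -72 mm.
- **Setting down:** I set the jar down with about 2 N on the rail and at most 4 N against the stop, then opened the gripper.
- **Final checks:** The jar is within about 1 mm of the rail's centreline and about 1° of its direction. The stop read -73.4 mm in the last wrist picture and -73.3 mm before I touched it, so it did not move.
- **Disagreements:** The cameras differed by about 2 mm across the rail, and by up to 9 mm on where the jar first lay. I corrected the rail position using the jar held centred in the gripper. The last pictures hint that the lid end sits up to 1 mm off centre.
- **Bystanders:** I planned clear of the other kitchen things and felt no unexpected contact. I did not measure their positions again at the end.

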